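# Ready a gluing jig and hold the tube over it

### The job

The hinged drip plate in the gluing jig stands half raised: press it down until it lies flat. Then take the white tube from its stand, carry it over the row of small parts standing in between without knocking any of them, and bring it over the jig's two V-shaped saddles. Finish while still holding it there, hovering about 2 cm above where it would sit in the saddles, level, centred and in line with them; the tube must never touch the jig.

Things in the scene. Friction and masses are not known exactly. Their poses are not given: they have to be found in the camera images.
- jig: Fixed gluing jig; origin under its centre, on the bench. Aluminium base 210 x 90 x 12 mm (x, y, z); two upright grey V saddles at x = -85 and +85 mm, each 16 mm thick along x, in line along x. Each V is 90 degrees wide, 42 mm between the tops of its arms, which are 79.5 mm above the bench. The row of small parts stands on its +y side, about 95 mm from its centre line.
- seat (a point): Point 70.5 mm above the jig's origin, with the jig's axes: where the tube's centre would be if it lay in the saddles, its length along x (either way round).
- plate_mid (a point): Middle of the upper face of the drip plate, a bare steel sheet 130 x 56 x 3 mm between the saddles, 130 along the jig's x. Its hinge is its long +y edge, 28 mm to +y of the jig's centre line, 38.5 mm above the bench. Flat, this point is 40 mm above the bench, straight below point seat; raised, its free (-y) edge stands up.
- drip_plate (a joint): Hinge angle of the drip plate: 0 is flat (a hard stop), grows as its free edge rises. The hinge is stiff by friction (0.05 N m) and stays where it is left: some 2 N straight down near the plate's middle moves it.
- tube_mid (a point): Centre of the loose white plastic tube, 17 mm thick, 240 mm long (along y), about 22 g. It lies level on two notched posts of a fixed stand, its centre 68.5 mm above the bench. The posts stand 70 mm either side of its middle (within 12 mm), each 12 mm thick, their tips 2 mm above the tube's centre; between them is only the stand's base, 50 mm wide, 8 mm high.
- glue_bottle: Bystander in the row between stand and jig: upright glue bottle with a nozzle, 37 mm in diameter, 105 mm high, the tallest of the row. Origin at the centre of its underside.
- grease_tub: Bystander in the row: tub with screw lid, 50 mm in diameter, 46 mm high. Origin at the centre of its underside.
- end_cap: Bystander in the row: small white plastic cap with a neck, 44 mm in diameter, 31 mm high. Origin at the centre of its underside.

How it is judged (in metres and radians):
On the way, in this order (a step that is already met when the one before it is completed fails the run):
1. the drip plate is pressed flat, the tube still in its stand (value of joint drip_plate below 0.06 rad and distance of tube_mid from where it was at the start of the episode below 0.03 m), for 0.2 s.
2. the tube is carried, held, over the row of parts (contact force between the fingers and tube above 0.5 N and y of tube_mid in the frame of seat between 0.05 and 0.14 m and height (world z) of tube_mid above 0.1 m), for 0.02 s.
At the end, for the whole second after the job is handed in: Tube held by the fingers alone, at rest, touching neither jig nor row; its centre 5-35 mm above its seat, within 20 mm along and 10 mm across the saddles, axis within 0.1 rad of their line; drip plate within 0.06 rad of flat; each row part upright, within 30 mm of its place (contact force between the fingers and tube above 0.5 N and contact force between tube and jig below 0.05 N and contact force between tube and glue_bottle below 0.05 N and contact force between tube and grease_tub below 0.05 N and contact force between tube and end_cap below 0.05 N and x of tube_mid in the frame of seat between -0.02 and 0.02 m and y of tube_mid in the frame of seat between -0.01 and 0.01 m and z of tube_mid in the frame of seat between 0.005 and 0.035 m and angle between the y axis of tube_mid and the x axis of seat, either way round below 0.1 rad and linear speed of tube below 0.02 m/s and value of joint drip_plate below 0.06 rad and distance of each of glue_bottle, grease_tub, end_cap from where it was at the start of the episode below 0.03 m and angle between each of glue_bottle, grease_tub, end_cap's own z axis and vertical below 0.3 rad); the arm keeps its last pose, push and grip.
It fails at once if the tube touches the jig (contact force between tube and jig above 0.3 N).
It fails at once if a part of the row is knocked aside or over (not (distance of each of glue_bottle, grease_tub, end_cap from where it was at the start of the episode below 0.03 m and angle between each of glue_bottle, grease_tub, end_cap's own z axis and vertical below 0.3 rad)).
It also fails if it takes over 54 s, if anything falls off the work surface, if the arm or the gripper's body presses on something with over 40 N, if the wrist force passes 120 N, or if a joint passes its speed limit or range.

### The arm

A 6-joint arm with a two-finger parallel gripper is mounted at the origin on the work surface; the furniture and walls round the work are solid. World frame = base frame: x ahead of the robot, y to its left, z up, the work surface at z = 0. Lengths are in m, angles in degrees, forces in N, time in s.
With the tool pointing down it reaches from about 0.325 to 0.85 m from the base axis. Payload 15.5 kg.
Tool frame: the origin (TCP) lies midway between the tips of the shut fingers; the grasp point (between the pads) lies 19 mm behind it; z points along the fingers, y is the line along which they close (so a half turn about z gives the same grasp; the last joint's range is limited). The gripper opens to 91 mm and grips with 3 to 60 N. Pads are 32 mm wide; open, the fingers measure 118 mm over their backs; the gripper's body (76 mm by 178 mm) begins 60 mm behind the grasp point.
Start: joints at [-75.029, 28.281, 77.091, -0, 74.628, -5.472], TCP at [0.218, -0.586, 0.214] pointing down, gripper open.
Joint ranges: [-166.48, 166.48], [-47.26, 123.95], [12.59, 153.08], [-70.14, 250.14], [6.76, 159.57], [-176.63, 176.63]. Speed limits (degrees/s): [108.29, 108.29, 147.25, 172.46, 172.46, 172.46].

### API

Orientations are given as a 3x3 rotation matrix whose columns are the frame's x, y, z axes.
In Python, from bench import ctrl gives the robot as it stands. The module is installed in compiled form; this text tells all that it offers. Calls block until the motion is done:
- ctrl.goto(position, orientation): joint-space move of the TCP to a pose.
- ctrl.move_l(position, vel=0.15, ori=None, contact_N=None): straight line of the TCP; ori=None keeps the orientation; vel is the mean speed in m/s. With contact_N (N) it stops when the force on the tool has changed by that much, and returns True; else False.
- ctrl.movej(angles): joint-space move.
- ctrl.command_gripper(opening): opening from 0.0 (shut) to 1.0 (fully open); the grip force is fixed at half the most; returns when the fingers have stopped.
- ctrl.sleep(seconds).
- ctrl.ik(position, orientation): joint angles nearest the present ones, or None.
- ctrl.read_camera(name): name is "scene" or "top"; returns the picture (420x560x3 uint8, blue, green, red); there is no depth.
- ctrl.camera_params(name): a dict with "fx", "fy", "cx", "cy" (pixels), "D" ([k1, k2, p1, p2, k3] as OpenCV has them; the pictures are not rectified), "pose" (4x4, takes a point from camera to world coordinates). Camera axes: x right, y up, looking along -z (the intrinsics and any distortion apply to the point x, -y, -z); pixel columns grow to the right and rows downward; lengths in m; the calibration is good to about 2 mm. A picture is of the moment at which its call begins. camera_params takes no time and is no camera call.
A pose or a line that the arm cannot do raises ctrl.MotionError and nothing moves.
- ctrl.sign_off(): hands the job in; it is judged then, once.
Readings, each from a call of its own:
- ctrl.current_t(): time.
- ctrl.current_q(): joint angles.
- ctrl.current_dq(): joint speeds.
- ctrl.current_effort(): joint torques, N m.
- ctrl.current_tool_pos(): TCP position.
- ctrl.current_eef_rot(): TCP orientation.
- ctrl.current_contact_force(): force on the tool from outside, world axes, zero at the start.
- ctrl.current_wrist_torque(): the same for the moment, N m.
- ctrl.current_grip_width(): opening from 0.0 (shut) to 1.0 (fully open).
- ctrl.current_grasp_force(): force on a finger pad.
Only numpy, scipy, OpenCV 4.12 (cv2) and the standard library are available. Lean on these libraries where they do the work, as an engineer would, in place of code of your own. Each camera call takes 0.05 s, during which the arm holds its last target. There are 200 camera calls.

## Working session

There is one attempt and no reset: what is moved stays moved. The work goes in short steps, each a Python script; the robot and the scene stay as the last script left them, time stands still between calls to the robot, and variables do not carry over. Pictures are saved under pics/ and viewed, at most 10 in all, crops included, and the job is handed in when it is done.

```bash
mkdir -p pics; python3 - <<'E'
from bench import ctrl
import cv2
for n in("scene","top"):
    cv2.imwrite(f"pics/{n}0.png",ctrl.read_camera(n)); p=ctrl.camera_params(n); print(n,p)
print(ctrl.current_t(), ctrl.current_eef_rot())
E
```

```text
scene {'fx': 485.2139195237019, 'fy': 485.2139195237019, 'cx': 285.4392291290995, 'cy': 219.21248635480455, 'D': array([-0.06734193,  0.        ,  0.        ,  0.        ,  0.        ]), 'pose': array([[-0.86587295,  0.37130194, -0.33525946,  0.1985489 ],
       [-0.50001442, -0.66350555,  0.55654826,  0.43730881],
       [-0.01579907,  0.64953465,  0.76016783,  0.71925731],
       [ 0.        ,  0.        ,  0.        ,  1.        ]])}
top {'fx': 465.8374056092884, 'fy': 465.8374056092884, 'cx': 277.13877254427683, 'cy': 211.49737420792664, 'D': array([0.00344842, 0.        , 0.        , 0.        , 0.        ]), 'pose': array([[-0.01249772,  0.98457434, -0.17451983,  0.33533184],
       [-0.99983176, -0.0146482 , -0.01103959, -0.01788211],
       [-0.0134257 ,  0.1743525 ,  0.98459177,  0.90201308],
       [ 0.        ,  0.        ,  0.        ,  1.        ]])}
0.1 [[ 9.37028779e-01  3.49252049e-01 -2.70857238e-04]
 [ 3.49252145e-01 -9.37028293e-01  9.57385175e-04]
 [ 8.05678385e-05 -9.91694933e-04 -9.99999505e-01]]
```

View pics/scene0.png

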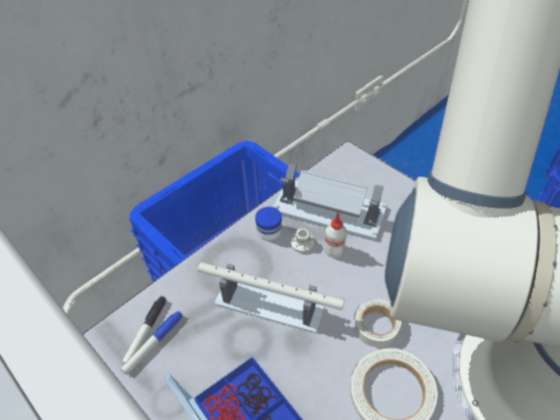

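View pics/top0.png

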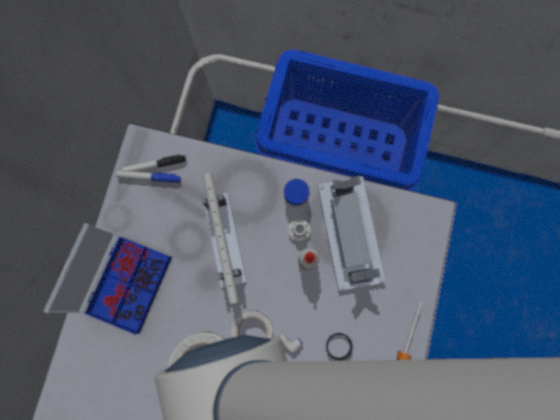

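The scene view shows the stand with the tube (200,268)-(342,303), the row and the jig (280-385, 165-230). The top view shows the tube (209,176)-(233,300), the blue tub (296,192), the cap (299,231), the bottle (309,258) and the jig around (352,235). I'll zoom both for accurate pixels.

```bash
python3 - <<'E'
import cv2
a=cv2.imread("pics/top0.png")[160:310,195:395]; cv2.imwrite("pics/topc.png",cv2.resize(a,None,fx=4,fy=4,interpolation=cv2.INTER_CUBIC))
a=cv2.imread("pics/scene0.png")[150:300,195:395]; cv2.imwrite("pics/scenec.png",cv2.resize(a,None,fx=4,fy=4,interpolation=cv2.INTER_CUBIC))
E
```

```text
(no output)
```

View pics/topc.png

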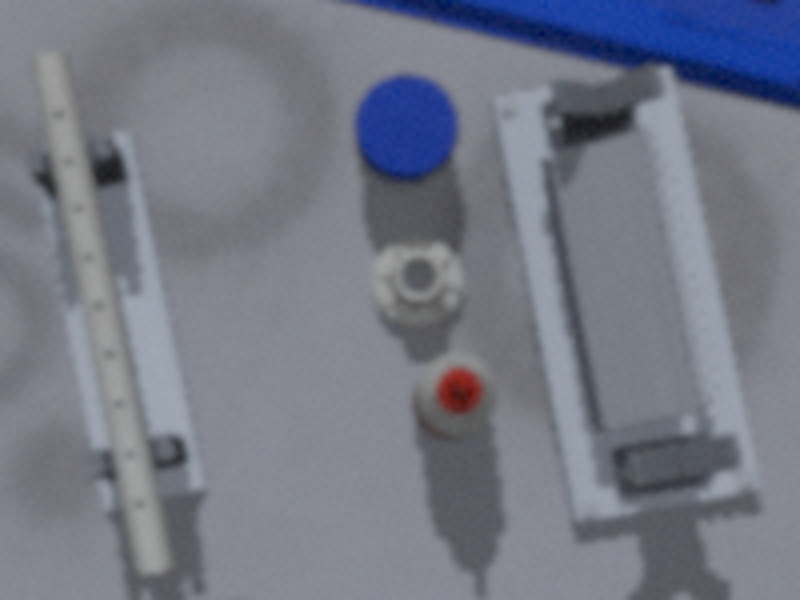

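View pics/scenec.png

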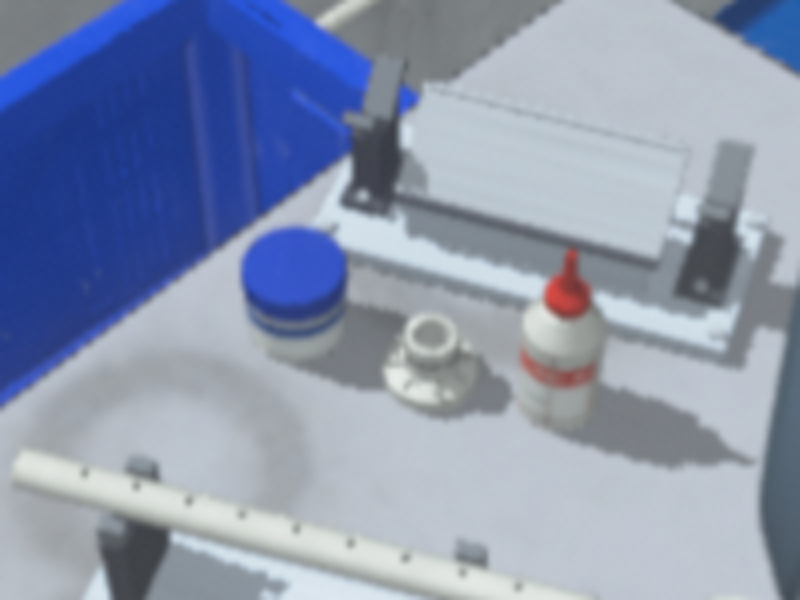

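The top crop gives base corners (497,98), (672,66), (757,492), (577,520). It also gives the tub lid (407,127), cap neck (419,277), nozzle (459,390) and the plate's free edge at right, (650,135)-(700,420). The scene crop shows the free edge (425,85)-(690,150) raised.

```bash
cat > h.py <<'E'
import numpy as np, cv2
from bench import ctrl
P={n:ctrl.camera_params(n) for n in("scene","top")}
def rays(n,uv):
    p=P[n];K=np.array([[p["fx"],0,p["cx"]],[0,p["fy"],p["cy"]],[0,0,1.]])
    u=cv2.undistortPoints(np.array(uv,float).reshape(-1,1,2),K,p["D"]).reshape(-1,2)
    d=np.c_[u[:,0],-u[:,1],-np.ones(len(u))]@p["pose"][:3,:3].T
    return p["pose"][:3,3],d
def onz(n,uv,z):
    o,d=rays(n,uv); return o+d*((z-o[2])/d[:,2])[:,None]
def tri(a,b):
    o1,d1=rays("top",[a]);o2,d2=rays("scene",[b]);d1=d1[0];d2=d2[0]
    s=np.linalg.lstsq(np.c_[d1,-d2],o2-o1,rcond=None)[0]
    p,q=o1+s[0]*d1,o2+s[1]*d2; return (p+q)/2,np.linalg.norm(p-q)
def T(l): return np.array(l,float)/4+[195,160]
def S(l): return np.array(l,float)/4+[195,150]
def fit(model,pts):
    m=np.array(model,float);q=pts[:,:2];mc,qc=m.mean(0),q.mean(0)
    a,b=m-mc,q-qc; th=np.arctan2((a[:,0]*b[:,1]-a[:,1]*b[:,0]).sum(),(a*b).sum())
    R=np.array([[np.cos(th),-np.sin(th)],[np.sin(th),np.cos(th)]])
    return qc-R@mc,th,(a@R.T-b)*1000
E
python3 - <<'E'
from h import *
np.set_printoptions(precision=4,suppress=True)
c=onz("top",T([(497,98),(672,66),(757,492),(577,520)]),.012)
print(c); o,th,r=fit([(.105,.045),(.105,-.045),(-.105,-.045),(-.105,.045)],c);print("jig",o,np.degrees(th),r)
R=np.array([[np.cos(th),-np.sin(th)],[np.sin(th),np.cos(th)]])
J=lambda p:(p[:2]-o)@R
def show(n,p): print(n,p,J(p))
for n,a,z in(("tub",(407,127),.046),("cap",(419,277),.031),("bottle",(459,390),.09)): show(n,onz("top",T([a]),z)[0])
for n,a in(("tub",(294,268)),): show(n+" s",onz("scene",S([a]),.046)[0])
show("cap s",onz("scene",S([(432,338)]),.031)[0]); show("noz s",onz("scene",S([(571,252)]),.105)[0])
# scene base corners (top face)
for a in((315,225),(725,340)): show("base s",onz("scene",S([a]),.012)[0])
for a,b in(((650,135),(425,85)),((700,420),(690,150))):
    p,e=tri(T([a])[0],S([b])[0]);show("free %.4f"%e,p)
for a in((375,62),(397,62),(727,142),(750,145)): show("arm top s",onz("scene",S([a]),.0795)[0])
for a in((612,470),(740,455),(550,95),(660,68)): show("arm top t",onz("top",T([a]),.0795)[0])
for n in("top","scene"):
    im=cv2.imread(f"pics/{n}0.png");h=cv2.cvtColor(im,cv2.COLOR_BGR2HSV)
    b=im.astype(int); m=((b[...,2]-b[...,0]>3)&(b[...,2]>120)).astype(np.uint8)
    box=(slice(165,310),slice(195,245)) if n=="top" else (slice(255,315),slice(190,350))
    k=np.zeros_like(m);k[box]=m[box]
    _,L,st,ce=cv2.connectedComponentsWithStats(k); i=1+st[1:,4].argmax();print(n,st[i])
    ys,xs=np.nonzero(L==i);pt=np.c_[xs,ys].astype(float)
    mu=pt.mean(0);v=np.linalg.svd(pt-mu,full_matrices=False)[2][0];t=(pt-mu)@v
    e=np.array([mu+t.min()*v,mu+t.max()*v]);print(e);w=onz(n,e,.0685);print(w,np.linalg.norm(w[0]-w[1]),w.mean(0))
    d=w[1]-w[0];print("dir",np.degrees(np.arctan2(d[1],d[0])),"J",J(w.mean(0)))
E
```

```text
[[ 0.5455 -0.091   0.012 ]
 [ 0.5603 -0.1772  0.012 ]
 [ 0.3534 -0.2079  0.012 ]
 [ 0.3414 -0.1228  0.012 ]]
jig [ 0.4502 -0.1497] 8.67844443671109 [[ 1.6239  1.63  ]
 [ 0.4585 -1.1926]
 [-0.2218 -2.1865]
 [-1.8606  1.7491]]
tub [ 0.5242 -0.0456  0.046 ] [0.0889 0.0918]
cap [ 0.4551 -0.0503  0.031 ] [0.0199 0.0975]
bottle [ 0.3972 -0.0644  0.09  ] [-0.0395  0.0923]
tub s [ 0.5253 -0.0451  0.046 ] [0.09   0.0921]
cap s [ 0.456  -0.0505  0.031 ] [0.0207 0.0972]
noz s [ 0.3996 -0.0673  0.105 ] [-0.0376  0.0891]
base s [ 0.5472 -0.0983  0.012 ] [0.1037 0.0362]
base s [ 0.3435 -0.1296  0.012 ] [-0.1024  0.036 ]
free 0.0043 [ 0.5145 -0.1539  0.0749] [ 0.0629 -0.0138]
free 0.0037 [ 0.3851 -0.1692  0.0818] [-0.0672 -0.0095]
arm top s [ 0.5429 -0.1515  0.0795] [ 0.0914 -0.0157]
arm top s [ 0.5337 -0.1566  0.0795] [ 0.0815 -0.0194]
arm top s [ 0.3748 -0.1839  0.0795] [-0.0797 -0.0224]
arm top s [ 0.3648 -0.1873  0.0795] [-0.0901 -0.0243]
arm top t [ 0.3623 -0.1309  0.0795] [-0.084   0.0319]
arm top t [ 0.3681 -0.1869  0.0795] [-0.0868 -0.0244]
arm top t [ 0.5306 -0.1095  0.0795] [0.0856 0.0277]
arm top t [ 0.5424 -0.1596  0.0795] [ 0.0897 -0.0237]Traceback (most recent call last):
  File "<stdin>", line 22, in <module>
ValueError: attempt to get argmax of an empty sequence
```

```bash
python3 - <<'E'
import cv2,numpy as np
t=cv2.imread("pics/top0.png");s=cv2.imread("pics/scene0.png")
print(t[238,218:226].tolist(),t[270,222:232].tolist(),s[283:290,270].tolist(), "base",t[215,330],s[217,290],"bench",t[220,270],s[290,200])
a=cv2.resize(t[172:298,315:390],None,fx=4.6,fy=4.6,interpolation=cv2.INTER_CUBIC)
b=cv2.resize(s[155:245,265:395],None,fx=3.4,fy=3.4,interpolation=cv2.INTER_CUBIC)
c=np.zeros((590,800,3),np.uint8);c[:a.shape[0],:a.shape[1]]=a;c[:b.shape[0],350:350+b.shape[1]]=b
g=np.clip((c.astype(float)-60)*1.6,0,255).astype(np.uint8)
cv2.imwrite("pics/mos.png",g)
E
```

```text
[[146, 147, 146], [147, 148, 146], [150, 149, 148], [153, 153, 152], [148, 147, 147], [139, 137, 136], [130, 126, 124], [135, 127, 123]] [[151, 143, 139], [143, 140, 139], [150, 149, 146], [155, 155, 152], [161, 159, 158], [162, 160, 159], [155, 155, 153], [148, 147, 146], [135, 134, 133], [117, 114, 113]] [[213, 219, 212], [219, 224, 218], [218, 222, 217], [213, 218, 212], [202, 208, 201], [187, 191, 185], [168, 171, 166]] base [149 137 130] [136 129 122] bench [142 133 132] [195 188 181]
```

View pics/mos.png

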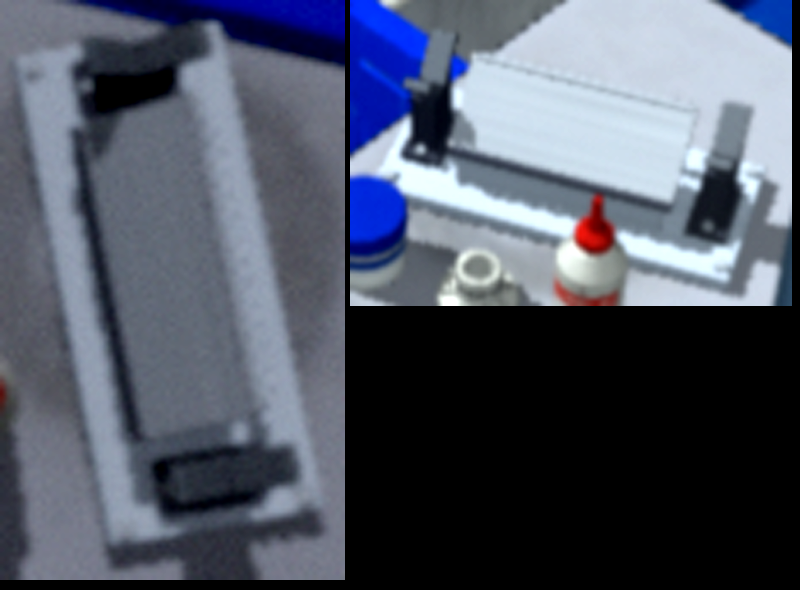

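```bash
python3 - <<'E'
from h import *
np.set_printoptions(precision=4,suppress=True)
A=lambda l:np.array(l,float)/4.6+[315,172]
B=lambda l:(np.array(l,float)-[350,0])/3.4+[265,155]
c=onz("top",A([(18,62),(218,25),(318,505),(110,545)]),.012)
o,th,r=fit([(.105,.045),(.105,-.045),(-.105,-.045),(-.105,.045)],c);print("jig",o,np.degrees(th),r)
R=np.array([[np.cos(th),-np.sin(th)],[np.sin(th),np.cos(th)]]);J=lambda p:(p[:2]-o)@R
def show(n,p): print(n,p,J(p))
show("front right bottom s (-105,45)",onz("scene",B([(727,283)]),0)[0])
show("back right top s (-105,-45)",onz("scene",B([(765,168)]),.012)[0])
for a in((452,150),(672,206)): show("hinge s (+-65,28)",onz("scene",B([a]),.040)[0])
for a,b in(((190,105),(475,55)),((255,425),(695,108))):
    p,e=tri(A([a])[0],B([b])[0]);show("free %.4f"%e,p)
for a in((430,32),(458,36),(724,103),(751,106)): show("arm top s y~-25",onz("scene",B([a]),.0795)[0])
for n in("top","scene"):
    im=cv2.GaussianBlur(cv2.imread(f"pics/{n}0.png"),(3,3),0).astype(int)
    m=(((im[...,1]-im[...,0])>-3)&(im[...,1]>(135 if n=="top" else 170))).astype(np.uint8)
    box=(slice(165,310),slice(195,245)) if n=="top" else (slice(255,312),slice(190,350))
    k=np.zeros_like(m);k[box]=m[box]
    _,L,st,ce=cv2.connectedComponentsWithStats(k); i=1+st[1:,4].argmax();print(n,st[i])
    ys,xs=np.nonzero(L==i);pt=np.c_[xs,ys].astype(float)
    mu=pt.mean(0);v=np.linalg.svd(pt-mu,full_matrices=False)[2][0];t=(pt-mu)@v
    e=np.array([mu+t.min()*v,mu+t.max()*v]);w=onz(n,e,.0685);print(e,w,np.linalg.norm(w[0]-w[1]),w.mean(0))
    d=w[1]-w[0];print("dir",np.degrees(np.arctan2(d[1],d[0])),"J",J(w.mean(0)))
E
```

```text
jig [ 0.4496 -0.149 ] 9.075339322566107 [[ 2.5499  2.2758]
 [ 1.913  -1.0105]
 [-2.6775 -2.2727]
 [-1.7854  1.0075]]
front right bottom s (-105,45) [ 0.3434 -0.1317  0.    ] [-0.102   0.0339]
back right top s (-105,-45) [ 0.3552 -0.2112  0.012 ] [-0.103  -0.0465]
hinge s (+-65,28) [ 0.5074 -0.1126  0.04  ] [0.0629 0.0269]
hinge s (+-65,28) [ 0.3826 -0.1348  0.04  ] [-0.0639  0.0247]
free 0.0044 [ 0.5117 -0.151   0.0788] [ 0.0611 -0.0117]
free 0.0050 [ 0.3868 -0.1698  0.0823] [-0.0653 -0.0106]
arm top s y~-25 [ 0.5448 -0.1539  0.0795] [ 0.0933 -0.0198]
arm top s y~-25 [ 0.5293 -0.1587  0.0795] [ 0.0773 -0.0222]
arm top s y~-25 [ 0.3778 -0.1829  0.0795] [-0.0762 -0.0221]
arm top s y~-25 [ 0.3641 -0.1879  0.0795] [-0.0905 -0.0249]
top [204 173  32 130 832]
[[206.2407 172.9496]
 [233.2746 302.1518]] [[0.5574 0.1216 0.0685]
 [0.3223 0.0706 0.0685]] 0.24049642824402306 [0.4398 0.0961 0.0685]
dir -167.76916350133737 J [0.0291 0.2436]
scene [ 198  261  146   47 1423]
[[197.9921 265.0297]
 [343.0611 303.7712]] [[0.5614 0.1167 0.0685]
 [0.3228 0.0656 0.0685]] 0.24401421971129947 [0.4421 0.0912 0.0685]
dir -167.90166524841635 J [0.0306 0.2384]
```

The mosaic shows the base corners and the plate hinged on the row side, raised about 45°. Next I'll refine the tube centre from its middle hole, check the bin rim height, and test reachability before pressing.

```bash
cat >> h.py <<'E'
def down(deg):  # tool y along world heading deg, pointing down
    a=np.radians(deg);y=np.array([np.cos(a),np.sin(a),0]);z=np.array([0,0,-1.])
    return np.c_[np.cross(y,z),y,z]
JO=np.array([.4500,-.1495]);JD=8.9
def jig(x,y,z):
    a=np.radians(JD);return np.array([JO[0]+x*np.cos(a)-y*np.sin(a),JO[1]+x*np.sin(a)+y*np.cos(a),z])
E
python3 - <<'E'
from h import *
np.set_printoptions(precision=4,suppress=True)
ht=T([(59,113),(70,161),(79,209),(89,257),(99,304),(109,354),(119,404),(130,455),(141,505)])
hs=S([(85,472),(136,486),(189,500),(242,514),(297,528),(351,542),(405,557),(463,572),(518,587)])
for n,h in(("top",ht),("scene",hs)):
    w=onz(n,h,.077);f=np.polyfit(w[:,0],w[:,1],1);print(n,w[4],w.mean(0),np.degrees(np.arctan(f[0])))
for a,b in zip(ht[[0,4,8]],hs[[0,4,8]]):print(tri(a,b))
for a,b in(((285,55),(133,215)),((437,95),(248,143))):print("bin",tri(a,b))
print("bin edge z0,.1",onz("top",[(350,172),(350,172)],0.)[0],onz("top",[(350,172)],.1))
for p,d in((jig(0,-.006,.15),JD),(jig(0,-.006,.035),JD),(np.array([.44,.094,.05]),-77.8),(np.array([.44,.094,.16]),-77.8),(jig(0,0,.16),JD-90),(jig(0,0,.0735),JD-90)):print(p,ctrl.ik(p,down(d)))
E
```

```text
top [0.4387 0.0944 0.077 ] [0.4381 0.0943 0.077 ] 12.104156430939723
scene [0.4391 0.0918 0.077 ] [0.4394 0.0921 0.077 ] 12.211938806188394
(array([0.5255, 0.1128, 0.0805]), np.float64(0.00010098710041923631))
(array([0.438 , 0.0938, 0.0805]), np.float64(0.0004410120135396584))
(array([0.3502, 0.0749, 0.0802]), np.float64(0.0008511999374582672))
bin (array([ 0.9073, -0.0302, -0.1477]), np.float64(0.0006051764583605004))
bin (array([ 0.8055, -0.391 , -0.1539]), np.float64(0.010536721171397027))
bin edge z0,.1 [ 0.573  -0.1539  0.    ] [[ 0.5466 -0.1388  0.1   ]]
[ 0.4509 -0.1554  0.15  ] [-26.1965  21.3243 102.0412  -0.      56.6345 -35.0965]
[ 0.4509 -0.1554  0.035 ] [-26.1965  32.5292 108.1597  -0.      39.3111 -35.0965]
[0.44  0.094 0.05 ] [  4.4471  29.632  111.2751  -0.      39.0929  82.2471]
[0.44  0.094 0.16 ] [  4.4471  18.5301 104.8172  -0.      56.6527  82.2471]
[ 0.45   -0.1495  0.16  ] [-25.5982  20.2886 101.7169  -0.      57.9945  55.5018]
[ 0.45   -0.1495  0.0735] [-25.5982  28.3227 106.865   -0.      44.8124  55.5018]
```

```bash
python3 - <<'E'
from h import *
ctrl.command_gripper(0.)
ctrl.goto(jig(0,-.006,.13),down(JD))
print(ctrl.current_t(),ctrl.current_tool_pos())
r=ctrl.move_l(jig(0,-.006,.032),vel=.04,contact_N=9)
print(r,ctrl.current_t(),ctrl.current_tool_pos(),ctrl.current_contact_force())
E
```

```text
3.2667 [ 0.45121708 -0.15631548  0.13016363]
True 5.25 [ 0.45091989 -0.15543668  0.04011047] [-2.17796508  0.93321975 14.40577631]
```

Contact at z = 0.040, so the plate is at its stop. I'll hold briefly, retreat, open, go above the tube and look.

```bash
python3 - <<'E'
from h import *
ctrl.sleep(.3)
ctrl.move_l(jig(0,-.006,.16),vel=.15)
cv2.imwrite("pics/a_top.png",ctrl.read_camera("top"))
t=[.4387,.0934];R=down(12.15-90)
ctrl.goto([*t,.17],R)
s=ctrl.read_camera("scene");cv2.imwrite("pics/a_scene.png",s)
ctrl.command_gripper(1.0)
print(ctrl.current_t(),ctrl.current_tool_pos())
cv2.imwrite("pics/a_c.png",cv2.resize(s[150:330,185:395],None,fx=3.3,fy=3.3,interpolation=cv2.INTER_CUBIC))
E
```

```text
9.8417 [0.43869236 0.09340769 0.169987  ]
```

View pics/a_c.png

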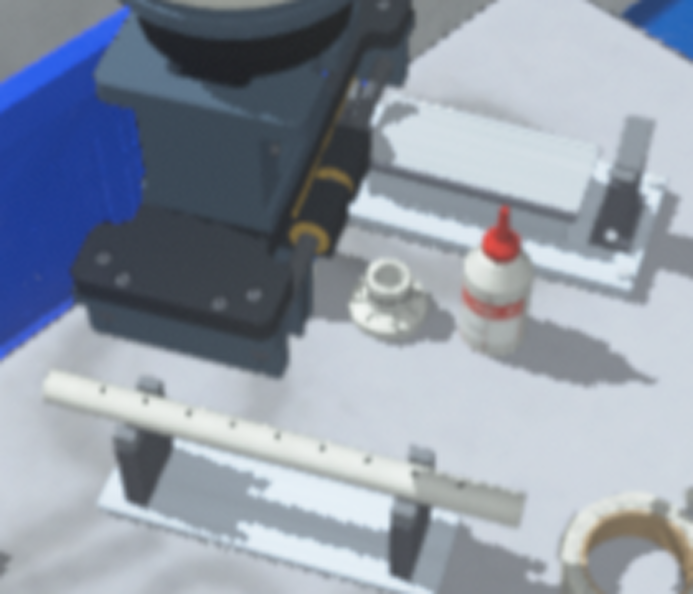

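The crop shows the plate lowered: its far edge runs (390,97)-(600,152) and its near edge (365,178)-(580,215). The row is untouched, and the tube is in its stand, (45,385)-(520,510). I'll check numerically that the plate is flat and where the TCP projects.

```bash
python3 - <<'E'
from h import *
np.set_printoptions(precision=4,suppress=True)
a=np.radians(JD);R=np.array([[np.cos(a),-np.sin(a)],[np.sin(a),np.cos(a)]])
C=np.array([(390,97),(600,152),(580,218)],float)/3.3+[185,150]
print("plate corners jig",(onz("scene",C,.04)[:,:2]-JO)@R)
p=P["scene"];W=np.linalg.inv(p["pose"])@np.array([*ctrl.current_tool_pos(),1])
print("tcp px crop",(np.array([p["cx"]+p["fx"]*W[0]/-W[2],p["cy"]+p["fy"]*W[1]/W[2]])-[185,150])*3.3)
s=ctrl.read_camera("scene");cv2.imwrite("pics/b_c.png",cv2.resize(s[130:330,185:395],None,fx=2.8,fy=2.8))
print(ctrl.current_eef_rot(),ctrl.current_grip_width(),ctrl.current_q())
E
```

```text
plate corners jig [[ 0.0658 -0.028 ]
 [-0.0639 -0.0277]
 [-0.0665  0.0254]]
tcp px crop [268.0459 319.9618]
[[ 0.9776  0.2105  0.0001]
 [ 0.2105 -0.9776  0.    ]
 [ 0.0001 -0.     -1.    ]] 1.0016537851118827 [  4.3832  17.5683 104.2581   0.0014  58.1684  82.2333]
```

View pics/b_c.png

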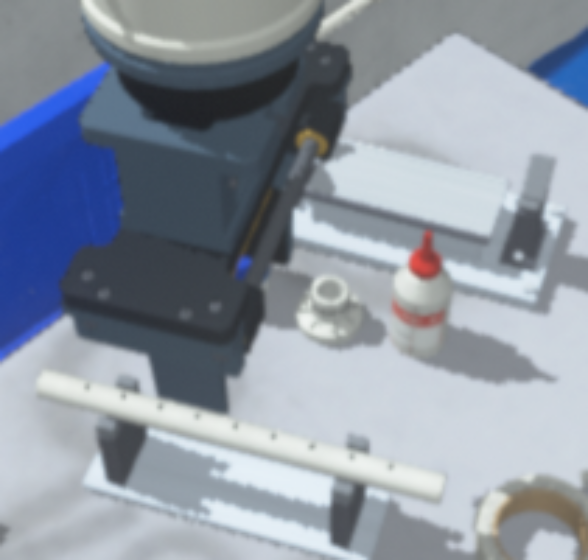

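The plate is flat, and its corners confirm the jig pose to about 1–2 mm. The near finger is now open at (190,380), over the tube. Now the grasp and lift.

```bash
python3 - <<'E'
from h import *
ctrl.move_l([.4387,.0934,.0495],vel=.1,contact_N=6)
print(ctrl.current_tool_pos())
ctrl.command_gripper(0.)
print(ctrl.current_t(),ctrl.current_grip_width(),ctrl.current_grasp_force(),ctrl.current_contact_force())
if ctrl.current_grasp_force()>2:
    ctrl.move_l([.4387,.0934,.165],vel=.1)
    s=ctrl.read_camera("scene");cv2.imwrite("pics/c_scene.png",s);cv2.imwrite("pics/c_top.png",ctrl.read_camera("top"))
    cv2.imwrite("pics/c_c.png",cv2.resize(s[130:330,165:395],None,fx=3,fy=3))
    print(ctrl.current_t(),ctrl.current_tool_pos(),ctrl.current_grasp_force(),ctrl.current_grip_width())
E
```

```text
[0.43900368 0.09340337 0.04989308]
12.375 0.18318736595937937 29.99998837709427 [-0.37742388 -1.19009291  0.70186098]
13.7833 [0.43839437 0.09337536 0.16452429] 29.999974966049194 0.17881148904297509
```

View pics/c_c.png

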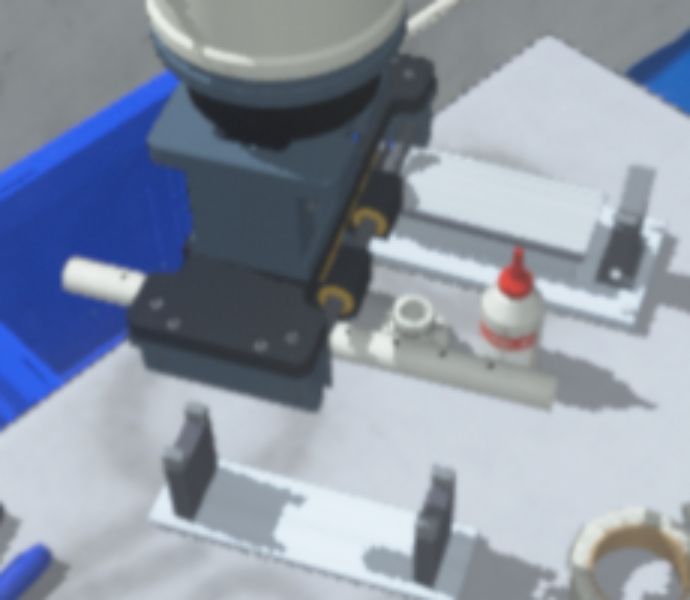

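The tube is held and clear of the stand, ends at (65,275) and (555,388), roughly level and centred in the grip. I'll carry it over the row.

```bash
python3 - <<'E'
from h import *
ctrl.move_l(jig(0,0,.165),vel=.12,ori=down(JD-90))
print(ctrl.current_t())
ctrl.move_l(jig(0,0,.0745),vel=.06)
ctrl.sleep(.3)
s=ctrl.read_camera("scene");cv2.imwrite("pics/d_scene.png",s);cv2.imwrite("pics/d_top.png",ctrl.read_camera("top"))
print(ctrl.current_t(),ctrl.current_tool_pos(),ctrl.current_grasp_force(),ctrl.current_contact_force())
# expected tube ends (axis) in scene crop
p=P["scene"]
for x in(.12,-.12):
    W=np.linalg.inv(p["pose"])@np.array([*jig(x,0,.0935),1])
    print((np.array([p["cx"]+p["fx"]*W[0]/-W[2],p["cy"]+p["fy"]*W[1]/W[2]])-[235,110])*4)
cv2.imwrite("pics/d_c.png",cv2.resize(s[110:260,235:420],None,fx=4,fy=4,interpolation=cv2.INTER_CUBIC))
E
```

```text
15.9583
18.0167 [ 0.45002127 -0.14952082  0.07454999] 29.999980330467224 [-0.77856606 -0.65754962  0.03100061]
[145.89895544 208.08391291]
[648.98131952 335.94709893]
```

View pics/d_c.png

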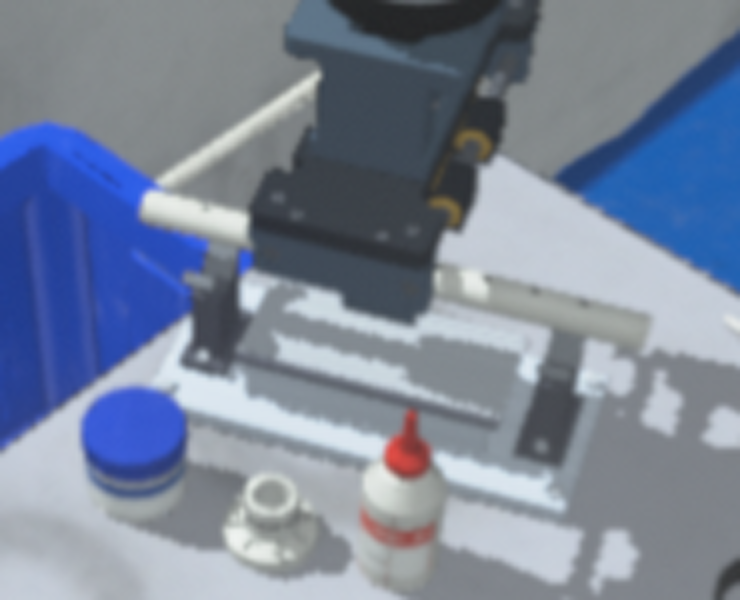

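The tube hovers over both saddles with its end axes at about (145,207) and (648,332). The predicted ends are (146,208) and (649,336), so the match is within 1–2 mm. The plate is flat and the row is undisturbed. Handing in.

```bash
python3 -c "
from bench import ctrl
print(ctrl.sign_off(),ctrl.current_t())"
```

```text
the job is handed in; nothing more can be done
the job is handed in; nothing more can be done
```

I handed the job in at about 18 s of the 54 s allowed: the drip plate is pressed flat, and the tube is held about 2 cm above the saddles, within 1–2 mm of target by the camera check; the result of the judging was not shown.

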